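# Push out the pasta die plate and set it squarely on its block

### The arm

A 7-joint arm with a two-finger parallel gripper is mounted at the origin on the work surface. World frame = base frame: x ahead of the robot, y to its left, z up, the work surface at z = 0. Lengths are in m, angles in rad, forces in N, time in s.
With the tool pointing down it reaches from about 0.425 to 0.825 m from the base axis. Payload 3.6 kg.
Tool frame: the origin (TCP) lies at the very end of the fingers, on their centre line; the grasp point (between the pads) lies behind it (robot.hold_point_z is the y of the grasp point in the tool frame, in m); y points along the fingers, x is the direction in which the jaws open and shut, and the axes are right-handed (so a half turn about y gives the same grasp; the last joint's range is limited). The gripper opens to 93 mm and grips with 3 to 60 N. Pads are 15 mm wide; open, the fingers measure 128 mm over their backs; the gripper's body (75 mm by 188 mm) begins 65 mm behind the grasp point.
Start: joints at [-1.347, 0.615, -0.013, 1.423, 0.008, 1.103, -0.04], TCP at [0.161, 0.63, 0.219] pointing down, gripper open.
Joint ranges: [-3.12, 3.12], [-0.3, 2.06], [-1.34, 1.32], [0.26, 2.42], [-1.36, 4.5], [0.01, 1.98], [-2.84, 2.84]. Speed limits (rad/s): [2.79, 2.79, 3.14, 3.14, 3.14, 3.14, 3.14].

### API

Orientations are given as a rotation vector (axis times angle).
In Python, from plant import telemetry, imaging, robot gives the robot as it stands.
- The arm moves only by the shell command python3 -m handwheel 'ROWS' [OPENING]. ROWS is JSON, one flat list of numbers, 4 for each row, row after row: the shift along the tool's x, y, z in cm, then the turn about the tool's y in degrees. A call has 1 to 20 rows; each row shifts and turns the pose as measured when the row begins, along the tool's axes as they then stand; what a row does not reach is not made up. A row lasts 1/10 s, in which the tool goes at most 50 mm and 8.59 degrees, less where a joint would pass 70% of its speed; a pose out of reach is approached as far as the arm can. A call with a gripper value outside its range is refused whole. OPENING is the closure, from 0 (fully open) to 1 (shut), set as the call begins (- or left out, the last holds). The fingers move at their own pace and stop on an object; the grip force is fixed at half the most. Time passes only in rows, so rows that do not move let the fingers close. It gives the time, the measured TCP pose, the force and the opening at its end, in the units of the state.
- telemetry.observe(): the state, without advancing time (a new reading comes with each control period).
- imaging.grab_frame(name): name is "scene" or "top"; returns a dict with "pixels" (480x640x3 uint8, blue, green, red), "fx", "fy", "cx", "cy" (pixels), "k1" (the pictures are not rectified: a ray, as slopes to the right and down, at radius r is drawn at 1 + k1 r^2 times it, then the intrinsics apply), "R" (3x3) and "t" (3): a world point X has camera coordinates R X + t. Camera axes: x right, y down, z forward; pixel columns grow to the right and rows downward; lengths in m; the calibration is good to about 2 mm. A picture is of the moment at which its call begins. There is no depth.
- robot.close_job(): hands the job in, once; it reports no verdict.
The state is a dict: "clock": time; "qpos": joint angles; "joint_vel": joint speeds; "joint_efforts": joint torques, N m; "eef_pos": TCP position; "eef_rot": TCP orientation; "wrist_force": force on the tool from outside, world axes, zero at the start; "ft_torque": the same for the moment, N m; "gripper_width": finger opening in m.
Only numpy, scipy, OpenCV 4.12 (cv2) and the standard library are available. Lean on these libraries where they do the work, as an engineer would, in place of code of your own. Each camera call takes 0.05 s, during which the arm holds its last target. There are 200 camera calls.

### The job

Push the red tab of the holder's spring ejector all the way forward, so that the white pasta die plate comes out from under the holder's lips, then let the ejector spring back. Set the die plate down gently on top of the blue die block, flat and with its edges in line with the block's edges all round, and let go. Leave the bowl, the jar and the brush where they are.

Things in the scene. Friction and masses are not known exactly. Their poses are not given: they have to be found in the camera images.
- holder: Fixed bare-steel holder, base plate 92 x 240 x 6 mm. Origin: centre of its underside, z up, y along its length, the way the plate is pushed out. Two side walls from y = -116 to -10 mm, outer faces 76 mm apart, carry inward lips (40 mm gap between, undersides 31 mm and tops 36 mm above the bench) that stop the plate being lifted. From y = -10 to 120 mm: open flat ledge, 6 mm above the bench.
- ejector (a joint): Travel (m) of the spring ejector along the holder's +y: 0 sprung back (start), 0.09 fully forward; 2 N rising to 7 N; it returns by itself when released. Its black pusher moves the die plate ahead of it: fully forward, the plate's centre is near y = 57 mm of the holder, its rear edge about 17 mm clear of the lips.
- ejector_tab (a point): Grip point on the ejector's red upright tab, on its centre line, 70 mm above the bench. The tab is 24 mm wide (holder x), 14 mm thick (holder y), rises through the gap between the lips to 84 mm above the bench and moves with the ejector. Axes as the holder's.
- die: White plastic pasta die plate with three round brass inserts on top, loose, 60 (x) x 100 (y) x 22 mm (z), 0.3 kg. Origin: centre of its underside. It starts in the holder, on the base plate, its rear 70 mm under the lips. Both ends are alike: either way round will do.
- block: Blue die block, 60 (x) x 100 (y) mm, top face 50 mm above the bench, on a dark steel foot plate 110 x 150 x 8 mm; fixed. Origin: centre of the foot's underside, z up, y along its length.
- block_top (a point): Centre of the block's top face; axes as the block's. The die plate's origin belongs here, with its long side along the block's.
- bowl: Bystander: steel bowl, 150 mm across, 60 mm high. Origin: centre of its underside.
- jar: Bystander: amber glass jar, 70 mm across, 110 mm high. Origin: centre of its underside.
- brush: Bystander: brush about 200 mm long, lying on the bench. Origin: its middle, on the bench.

How it is judged:
By the outcome, as a careful person would: the job done as asked, in the order asked, and still so for the second after the job is handed in, with the robot touching nothing.
It also fails if it takes over 54 s, if anything falls off the work surface, if the arm or the gripper's body presses on something with over 40 N, if the wrist force passes 120 N, or if a joint passes its speed limit or range.

## Working session

There is one attempt and no reset: what is moved stays moved. The work goes in short steps, Python scripts to look and compute and a shell command to move; the robot and the scene stay as the last step left them, time stands still between calls to the robot, and variables do not carry over. Pictures are saved under pics/ and viewed, about 8 in all and at most 12, crops included, and the job is handed in when it is done.

```bash
ls && mkdir -p pics && python3 - <<'E'
from plant import telemetry, imaging, robot
import cv2,numpy as np
for n in("scene","top"):
    f=imaging.grab_frame(n);cv2.imwrite(f"pics/{n}0.png",f["pixels"])
    print(n,f["fx"],f["cx"],f["cy"],f["k1"],(-np.array(f["R"]).T@f["t"]).round(3),np.array(f["R"]).round(3).tolist())
s=telemetry.observe();print(s["clock"],s["eef_pos"],s["eef_rot"],s["gripper_width"],robot.hold_point_z)
E
```

```text
pics
scene 483.8040229595794 319.85348467024005 237.14061147769195 -0.061383816075853956 [1.128 0.75  0.84 ] [[-0.783, 0.622, -0.009], [0.41, 0.505, -0.76], [-0.468, -0.599, -0.65]]
top 509.7645237563507 323.19460423832396 232.23026948724393 -0.08149062978126145 [0.449 0.004 1.223] [[-0.005, -1.0, -0.019], [-0.993, 0.008, -0.116], [0.116, 0.018, -0.993]]
0.1 [0.16114149 0.62900302 0.21762197] [-1.31886856 -1.02125692  1.02416623] 0.0931105436567313 -0.0188
```

View pics/scene0.png

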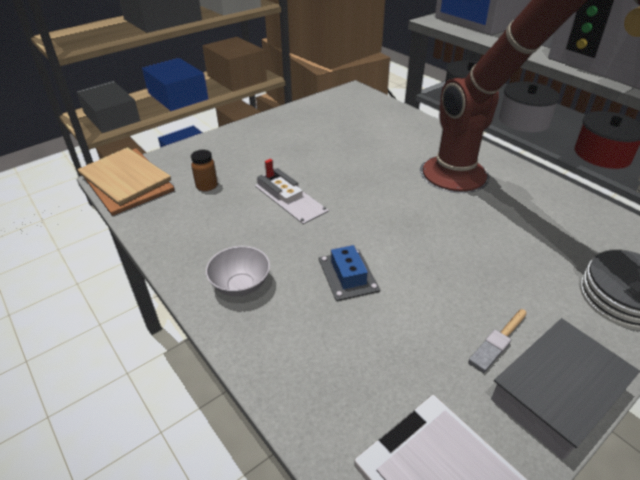

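View pics/top0.png

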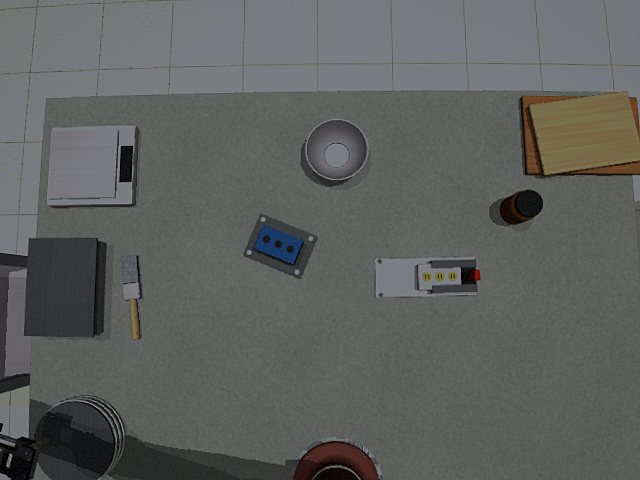

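Scene view: holder with red tab at (269,168), block at (350,265). Top view: block at (279,244), rotated about 20° in the image. The holder runs along the image row, about (427,278), with the tab at (476,275) on its right and the ledge to the left (world +y). The bowl is at (337,150), the jar at (521,207) and the brush at (133,297).

```bash
cat > h.py <<'E'
from plant import telemetry, imaging, robot
import cv2,numpy as np
from scipy.spatial.transform import Rotation as Ro
def ray(f,px):
    p=(np.atleast_2d(px).astype(float)-[f["cx"],f["cy"]])/[f["fx"],f["fy"]]
    u=p.copy()
    for _ in range(20): u=p/(1+f["k1"]*(u**2).sum(1,keepdims=True))
    R=np.array(f["R"]);c=-R.T@np.array(f["t"])
    return c,np.c_[u,np.ones(len(u))]@R
def plane(f,px,z):
    c,d=ray(f,px);return c+d*((z-c[2])/d[:,2])[:,None]
def tri(f1,p1,f2,p2):
    c1,d1=ray(f1,p1);c2,d2=ray(f2,p2);o=[]
    for a,b in zip(d1,d2):
        s=np.linalg.lstsq(np.c_[a,-b],c2-c1,rcond=None)[0]
        x,y=c1+a*s[0],c2+b*s[1];o.append(np.r_[(x+y)/2,np.linalg.norm(x-y)])
    return np.array(o)
def project(f,X):
    q=np.atleast_2d(X)@np.array(f["R"]).T+f["t"];u=q[:,:2]/q[:,2:]
    u=u*(1+f["k1"]*(u**2).sum(1,keepdims=True));return u*[f["fx"],f["fy"]]+[f["cx"],f["cy"]]
def tool():
    s=telemetry.observe();return np.array(s["eef_pos"]),Ro.from_rotvec(s["eef_rot"]).as_matrix(),s
def blobs(im,lo,hi,roi,amin):
    x,y,w,h=roi;m=cv2.inRange(cv2.cvtColor(im,cv2.COLOR_BGR2HSV),np.array(lo),np.array(hi))
    z=np.zeros_like(m);z[y:y+h,x:x+w]=m[y:y+h,x:x+w]
    return [c for c in cv2.findContours(z,cv2.RETR_EXTERNAL,cv2.CHAIN_APPROX_NONE)[0] if cv2.contourArea(c)>=amin]
E
python3 - <<'E'
from h import *
p,R,s=tool();print(R.round(3).tolist())
S=imaging.grab_frame("scene");T=imaging.grab_frame("top")
def crop(f,x,y,w,h): return cv2.resize(f["pixels"][y:y+h,x:x+w],(400,300),interpolation=cv2.INTER_CUBIC)
v=np.vstack([np.hstack([crop(T,370,230,120,90),crop(T,235,200,100,75)]),np.hstack([crop(S,245,145,100,75),crop(S,305,230,100,75)])])
cv2.imwrite("pics/crops.png",v)
for n,f,rb,rr in(("T",T,(235,200,100,90),(440,240,60,60)),("S",S,(305,230,90,75),(245,145,60,50))):
    for c in blobs(f["pixels"],(100,120,40),(130,255,255),rb,20): print(n,"blue",cv2.minAreaRect(c),cv2.approxPolyDP(c,3,True)[:,0].tolist())
    for c in blobs(f["pixels"],(0,150,60),(8,255,255),rr,8)+blobs(f["pixels"],(172,150,60),(180,255,255),rr,8): print(n,"red",cv2.boundingRect(c))
    for c in blobs(f["pixels"],(15,90,90),(35,255,255),(410,255,60,40) if n=="T" else (265,165,50,45),3):
        m=cv2.moments(c);print(n,"brass",m["m10"]/m["m00"],m["m01"]/m["m00"])
E
```

```text
[[0.248, -0.001, -0.969], [0.969, -0.002, 0.248], [-0.002, -1.0, -0.0]]
T blue ((277.7964782714844, 243.95413208007812), (43.423439025878906, 25.93058204650879), 22.166345596313477) [[263, 225], [254, 248], [293, 263], [302, 240]]
T red (474, 270, 6, 10)
T brass 452.056105610561 275.67656765676566
T brass 439.38596491228066 276.119298245614
T brass 426.7353951890034 276.33676975945014
S blue ((349.20819091796875, 266.1901550292969), (43.46021270751953, 27.713756561279297), 66.37062072753906) [[353, 246], [332, 250], [332, 261], [344, 287], [365, 283], [366, 270]]
S red (266, 160, 8, 17)
S brass 290.0 190.5
S brass 283.8 185.9
S brass 278.23809523809524 181.5238095238095
```

View pics/crops.png

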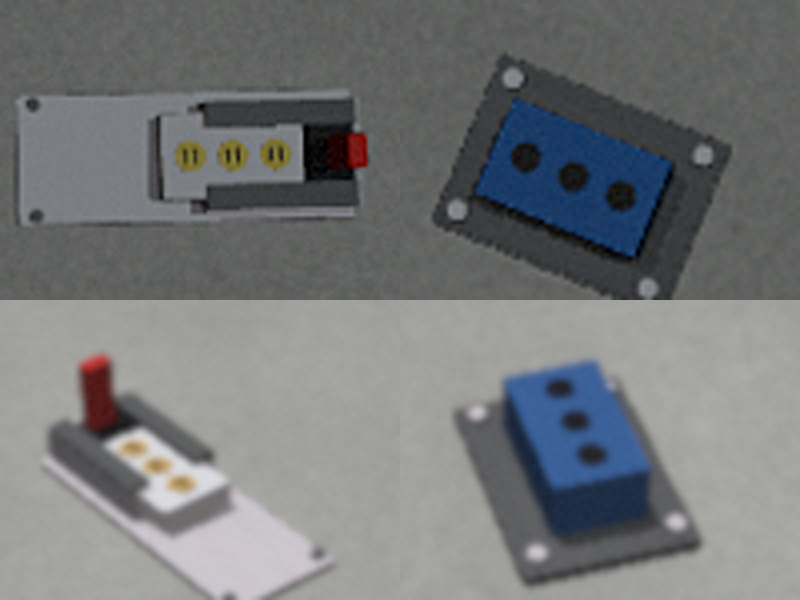

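Crops: die insert line is level in the top view (x 427–452), the lips cover the die's rear, and the block shows three dark holes and four foot bolts. Both are good targets to triangulate.

```bash
python3 - <<'E'
from h import *
S=imaging.grab_frame("scene");T=imaging.grab_frame("top")
b=tri(T,[[452.06,275.68],[439.39,276.12],[426.74,276.34]],S,[[278.24,181.52],[283.8,185.9],[290,190.5]]);print("brass\n",b.round(4))
def holes(f,roi):
    c=max(blobs(f["pixels"],(100,120,40),(130,255,255),roi,100),key=cv2.contourArea)
    m=np.zeros((480,640),np.uint8);cv2.drawContours(m,[cv2.convexHull(c)],-1,255,-1);m=cv2.erode(m,np.ones((3,3)))
    g=cv2.cvtColor(f["pixels"],cv2.COLOR_BGR2HSV)[:,:,1:]
    d=((f["pixels"][:,:,0]<70)&(m>0)).astype(np.uint8)
    n,_,st,ce=cv2.connectedComponentsWithStats(d);print(st[1:,4],ce[1:].round(1).tolist())
    return [ce[i] for i in range(1,n) if st[i,4]>5], c
ht,ct=holes(T,(235,200,100,90));hs,cs=holes(S,(305,230,90,75))
ht=sorted(ht,key=lambda q:q[0])[:3];hs=sorted(hs,key=lambda q:-q[1])
if len(ht)==len(hs)==3:
    B=tri(T,ht,S,hs);print("holes\n",B.round(4))
# block top from top-view contour at z=.05
box=cv2.boxPoints(cv2.minAreaRect(ct));P=plane(T,box,.05);print("box@.05",P.round(4).tolist(),P.mean(0).round(4))
# bolts of foot in both views
def white(f,roi,lo):
    return [tuple(np.round((cv2.moments(c)["m10"]/cv2.moments(c)["m00"],cv2.moments(c)["m01"]/cv2.moments(c)["m00"]),2)) for c in blobs(f["pixels"],(0,0,lo),(180,70,255),roi,4) if cv2.moments(c)["m00"]>0 and cv2.contourArea(c)<60]
w=white(T,(240,205,85,80),140);print(w, plane(T,w,.008).round(4).tolist() if w else "")
# holder plate outline in top
c=max(blobs(T["pixels"],(0,0,115),(180,60,255),(365,245,120,65),50),key=cv2.contourArea)
print("plate",cv2.minAreaRect(c));x=cv2.boxPoints(cv2.minAreaRect(c));print(plane(T,x,.006).round(4).tolist())
print("tab",tri(T,[[477,275]],S,[[269,161]]).round(4))
for z in(.084,): print(plane(T,[[474,275],[480,275]],z).round(4))
E
```

```text
brass
 [[ 0.4835 -0.2749  0.0293  0.0011]
 [ 0.4832 -0.2456  0.0289  0.    ]
 [ 0.4827 -0.2158  0.0284  0.0008]]
[43 45 48] [[266.0, 238.9], [277.9, 243.7], [289.6, 248.6]]
[ 10 175  13  15] [[344.5, 251.8], [350.2, 278.3], [348.3, 260.0], [352.7, 268.1]]
box@.05 [[0.551, 0.1879, 0.05], [0.6069, 0.1656, 0.05], [0.568, 0.0723, 0.05], [0.5127, 0.0949, 0.05]] [0.5596 0.1302 0.05  ]
[] 
plate ((425.0032043457031, 276.60595703125), (38.83065414428711, 99.13630676269531), 88.26429748535156)
[[0.5267, -0.0973, 0.006], [0.5319, -0.3351, 0.006], [0.4394, -0.3346, 0.006], [0.4346, -0.0986, 0.006]]
tab [[ 0.4828 -0.3194  0.0792  0.0018]]
[[ 0.4834 -0.3119  0.084 ]
 [ 0.4833 -0.3254  0.084 ]]
```

```bash
python3 -m handwheel '[-0.2,0,-5,4.3,-0.2,0,-5,4.3,-0.2,0,-5,4.3,-0.2,0,-5,4.3,-0.2,0,-5,4.3,-0.2,0,-5,4.3,-0.2,0,-5,4.3,-0.2,0,-5,4.3,-0.2,0,-5,4.3,-0.2,0,-5,4.3,-0.2,0,-5,4.3,-0.2,0,-5,4.3,-0.2,0,-5,4.3,-0.2,0,-5,4.3,-0.2,0,-5,4.3,-0.2,0,-5,4.3,-0.2,0,-5,4.3,-0.2,0,-5,4.3,-0.2,0,-5,4.3,-0.2,0,-5,4.3]' 0; cat >> h.py <<'E'
def go(x,y,z,yaw):
    "remaining shift in tool axes (cm) and turn (deg); yaw = heading of tool x, mod 180"
    p,R,s=tool();cur=np.degrees(np.arctan2(R[1,0],R[0,0]))
    d=R.T@(np.array([x,y,z])-p)*100;t=-(yaw-cur);t=(t+90)%180-90
    print("p",p.round(4),"yaw",cur.round(2),"shift",d.round(2),"turn",t.round(2),"F",np.round(s["wrist_force"],1),"w",round(s["gripper_width"],4),"t",s["clock"],"tilt",R[2].round(3))
E
python3 - <<'E'
from h import *
S=imaging.grab_frame("scene");T=imaging.grab_frame("top")
print(tri(T,[[266,238.9],[277.9,243.7],[289.6,248.6]],S,[[352.7,268.1],[348.3,260],[344.5,251.8]]).round(4))
go(.483,-.319,.2,1)
E
```

```text
clock: 2.3
eef_pos: [0.6375, -0.1299, 0.2073]
eef_rot: [-1.557, 0.172, -0.166]
wrist_force: [1.3, -0.5, 0.2]
gripper_width: 0.0928
[[0.5709 0.1582 0.0506 0.0016]
 [0.5598 0.1304 0.0496 0.001 ]
 [0.5483 0.1031 0.0501 0.0008]]
p [ 0.6344 -0.1403  0.2081] yaw -13.1 shift [-10.69   0.9  -20.83] turn -14.1 F [-0.2 -0.9  1.1] w 0.0927 t 2.4 tilt [-0.005 -1.    -0.002]
```

```bash
python3 -m handwheel '[-2.1,0,-4.2,0,-2.1,0,-4.2,0,-2.1,0,-4.2,0,-2.1,0,-4.2,0,-2.1,0,-4.2,0,0,0,0,-7,0,0,0,-7,0,0,0,0]' ; python3 - <<'E'
from h import *
go(.483,-.319,.052,1)
T=imaging.grab_frame("top");S=imaging.grab_frame("scene")
cv2.imwrite("pics/a.png",np.hstack([T["pixels"][170:370,350:550].repeat(2,0).repeat(2,1),S["pixels"][60:260,180:380].repeat(2,0).repeat(2,1)]))
E
```

```text
clock: 3.2
eef_pos: [0.4837, -0.3214, 0.2074]
eef_rot: [-1.572, -0.015, 0.022]
wrist_force: [0.3, 0.3, 0.4]
gripper_width: 0.0932
p [ 0.4837 -0.3214  0.2074] yaw 1.32 shift [-0.   15.54  0.26] turn 0.32 F [0.3 0.3 0.4] w 0.0932 t 3.2 tilt [-0.004 -1.    -0.001]
```

View pics/a.png

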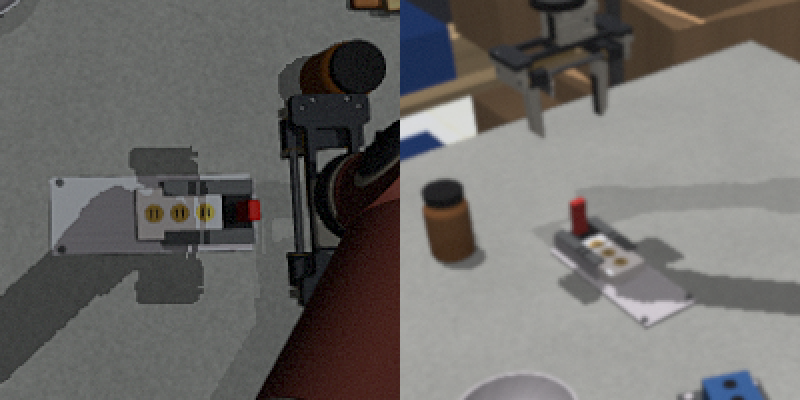

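Left: gripper behind the tab; the jar at about (350,70) is clear of the fingers. Right: the fingers straddle the tab at (578,215). Now descending.

```bash
python3 -m handwheel '[0,4.5,0.1,0,0,4.5,0.1,0,0,4,0.05,0,0,2,0,0,0,0.5,0,0]' && python3 -m handwheel '[0,0,0,0,0,0,0,0,0,0,0,0,0,0,0,0,0,0,0,0,0,0,0,0,0,0,0,0,0,0,0,0]' 1 && python3 - <<'E'
from h import *
go(.483,-.319,.052,1)
E
```

```text
clock: 3.8
eef_pos: [0.4923, -0.3151, 0.0497]
eef_rot: [-1.575, -0.021, 0.012]
wrist_force: [-0.8, -0.2, 0.8]
gripper_width: 0.0931
clock: 4.6
eef_pos: [0.4884, -0.3156, 0.0536]
eef_rot: [-1.575, -0.014, 0.015]
wrist_force: [-5.9, 0.3, 4.2]
gripper_width: 0.0338
p [ 0.4884 -0.3156  0.0536] yaw 1.07 shift [-0.55  0.17 -0.33] turn 0.07 F [-5.9  0.3  4.2] w 0.0338 t 4.6 tilt [-0.001 -1.    -0.004]
```

```bash
python3 -m handwheel '[-0.3,0,-0.1,0,-0.1,0,0,0,0,0,0,0,0,0,0,0]' 1 && python3 - <<'E'
from h import *
go(.4813,-.226,.053,1)
E
```

```text
clock: 5.0
eef_pos: [0.4835, -0.3169, 0.0536]
eef_rot: [-1.575, -0.013, 0.014]
wrist_force: [-1.5, -0.2, 0.6]
gripper_width: 0.024
p [ 0.4835 -0.3169  0.0536] yaw 0.97 shift [-0.06  0.03  9.09] turn -0.03 F [-1.5 -0.2  0.6] w 0.024 t 5.0 tilt [-0.001 -1.    -0.004]
```

```bash
python3 -m handwheel '[0,0,0.8,0,0,0,0.8,0,0,0,0.8,0,0,0,0.8,0,0,0,0.8,0,0,0,0.8,0,0,0,0.8,0,0,0,0.8,0,0,0,0.8,0,0,0,0.8,0,0,0,0.6,0,0,0,0.4,0,0,0,0,0]' && python3 - <<'E'
from h import *
go(.4818,-.2268,.053,1)
T=imaging.grab_frame("top");S=imaging.grab_frame("scene")
cv2.imwrite("pics/b.png",np.hstack([T["pixels"][190:340,340:490].repeat(2,0).repeat(2,1),S["pixels"][100:250,220:370].repeat(2,0).repeat(2,1)]))
E
```

```text
clock: 6.3
eef_pos: [0.4829, -0.268, 0.0537]
eef_rot: [-1.652, -0.012, -0.012]
wrist_force: [0.2, -3.9, -4.6]
gripper_width: 0.0237
p [ 0.4829 -0.268   0.0537] yaw 0.03 shift [-0.11 -0.26  4.11] turn -0.97 F [ 0.2 -3.9 -4.6] w 0.0237 t 6.3 tilt [ 0.016 -0.997 -0.081]
```

```bash
python3 -m handwheel '[0,-0.1,2,0,0,-0.1,2,0,0,-0.1,1.5,0]' && python3 - <<'E'
from h import *
go(.4818,-.2268,.053,1)
T=imaging.grab_frame("top");S=imaging.grab_frame("scene")
cv2.imwrite("pics/b.png",np.hstack([T["pixels"][190:340,340:490].repeat(2,0).repeat(2,1),S["pixels"][100:250,220:370].repeat(2,0).repeat(2,1)]))
go(.4818,-.2268,.053,1)
E
```

```text
clock: 6.7
eef_pos: [0.4825, -0.2299, 0.0538]
eef_rot: [-1.678, -0.007, -0.027]
wrist_force: [0.8, -10.7, -6.9]
gripper_width: 0.0235
p [ 0.4825 -0.2299  0.0538] yaw -0.65 shift [-0.08  0.04  0.32] turn -1.65 F [  0.8 -10.7  -6.9] w 0.0235 t 6.7 tilt [ 0.022 -0.994 -0.107]
p [ 0.4825 -0.2274  0.0537] yaw -0.5 shift [-0.07  0.06  0.07] turn -1.5 F [ 0.2 -6.8 -1.4] w 0.0239 t 6.8 tilt [ 0.021 -0.994 -0.103]
```

View pics/b.png

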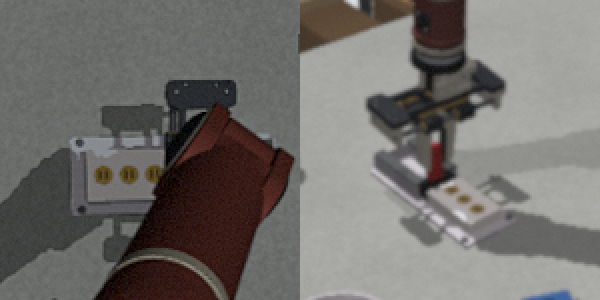

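Top: die out on the ledge (left insert at crop (103,175)); scene: red tab gripped well forward, die clear of the lips. One more push ensures the stop is reached.

```bash
python3 -m handwheel '[0,0,1,0]' && python3 -m handwheel '[0,0,0.8,0]' && python3 - <<'E'
from h import *
go(.4818,-.2268,.053,1)
E
```

```text
clock: 6.9
eef_pos: [0.4826, -0.2258, 0.0538]
eef_rot: [-1.688, -0.008, -0.031]
wrist_force: [-0.5, -24.7, -12.3]
gripper_width: 0.0241
clock: 7.0
eef_pos: [0.4826, -0.226, 0.0538]
eef_rot: [-1.7, -0.006, -0.038]
wrist_force: [1.0, -16.1, -9.0]
gripper_width: 0.024
p [ 0.4826 -0.226   0.0538] yaw -1.01 shift [-0.08  0.09 -0.07] turn -2.01 F [  1.  -16.1  -9. ] w 0.024 t 7.0 tilt [ 0.029 -0.991 -0.129]
```

```bash
python3 -m handwheel '[0,0.25,-2,0,0,0.25,-2,0,0,0.25,-2,0,0,0.25,-2,0,0,0.1,-1.3,0]' && python3 -m handwheel '[0,0.1,-1,0]' && python3 -m handwheel '[0,0.1,-1,0]' && python3 -m handwheel '[0,0.1,-1,0]' && python3 - <<'E'
from h import *
go(.4835,-.3169,.053,1)
E
```

```text
clock: 7.5
eef_pos: [0.4836, -0.3146, 0.0538]
eef_rot: [-1.691, -0.012, -0.03]
wrist_force: [1.8, 1.1, -4.7]
gripper_width: 0.0241
clock: 7.6
eef_pos: [0.4837, -0.317, 0.0536]
eef_rot: [-1.676, -0.011, -0.024]
wrist_force: [-2.4, 23.3, 21.9]
gripper_width: 0.0238
clock: 7.7
eef_pos: [0.4837, -0.3167, 0.0536]
eef_rot: [-1.658, -0.013, -0.016]
wrist_force: [-2.5, 18.3, 18.9]
gripper_width: 0.0234
clock: 7.8
eef_pos: [0.4836, -0.3168, 0.0536]
eef_rot: [-1.642, -0.014, -0.007]
wrist_force: [-2.5, 12.5, 12.9]
gripper_width: 0.0237
p [ 0.4836 -0.3168  0.0536] yaw 0.3 shift [-0.01  0.06 -0.01] turn -0.7 F [-2.5 12.5 12.9] w 0.0237 t 7.8 tilt [ 0.013 -0.997 -0.071]
```

The ejector is home (91 mm travel). Pushing on the rear stop is also taking out the tool tilt, so I'll continue.

```bash
python3 -m handwheel '[0,0,-1,0,0,0,-1,0,0,0,-1,0,0,0,-1,0]' && python3 - <<'E'
from h import *
go(.4835,-.3169,.053,1)
E
```

```text
clock: 8.2
eef_pos: [0.4835, -0.3179, 0.0534]
eef_rot: [-1.578, -0.018, 0.025]
wrist_force: [-3.1, 12.9, 7.5]
gripper_width: 0.0237
p [ 0.4835 -0.3179  0.0534] yaw 1.55 shift [0.   0.04 0.1 ] turn 0.55 F [-3.1 12.9  7.5] w 0.0237 t 8.2 tilt [-0.004 -1.    -0.008]
```

```bash
python3 -m handwheel '[0,0,0.1,0,0,0,0,0,0,0,0,0,0,0,0,0,0,0,0,0,0,0,0,0]' 0 && python3 -m handwheel '[0,-3,0,0,0,-4,0,0,0,-4,0,0,0,-3,0,0,0,0,0,0]' && python3 - <<'E'
from h import *
go(.482,-.16,.2,1)
T=imaging.grab_frame("top");S=imaging.grab_frame("scene")
cv2.imwrite("pics/c.png",np.hstack([T["pixels"][220:320,360:510].repeat(3,0).repeat(3,1)[:,:400],S["pixels"][130:230,240:340].repeat(3,0).repeat(3,1)]))
r=[]
for n,f,roi in(("T",T,(370,250,110,60)),("S",S,(255,155,75,65))):
    g=[]
    for c in blobs(f["pixels"],(15,80,50),(35,255,255),roi,3):
        m=cv2.moments(c);g.append([m["m10"]/m["m00"],m["m01"]/m["m00"]])
    g=np.array(sorted(g)) ;print(n,g.round(1).tolist());r.append(g)
if len(r[0])==len(r[1])==3: print(tri(T,r[0][::-1],S,r[1]).round(4))
if len(r[0]):print(plane(T,r[0],.028).round(4).tolist())
c=[cv2.boundingRect(c) for c in blobs(T["pixels"],(0,150,60),(8,255,255),(440,240,60,60),8)];print("red",c)
E
```

```text
clock: 8.8
eef_pos: [0.4859, -0.3156, 0.0546]
eef_rot: [-1.579, -0.024, 0.023]
wrist_force: [0.5, -1.1, -0.2]
gripper_width: 0.0669
clock: 9.3
eef_pos: [0.4848, -0.3157, 0.1981]
eef_rot: [-1.579, -0.019, 0.024]
wrist_force: [-0.1, -0.2, -0.4]
gripper_width: 0.0927
p [ 0.4848 -0.3157  0.1981] yaw 1.54 shift [ 0.14 -0.32 15.57] turn 0.54 F [-0.1 -0.2 -0.4] w 0.0927 t 9.3 tilt [-0.003 -1.    -0.009]
T [[389.6, 277.0], [402.4, 276.9], [415.0, 276.6]]
S [[295.2, 194.7], [301.8, 199.1], [308.4, 204.0]]
[[ 0.4829 -0.1887  0.0283  0.0006]
 [ 0.482  -0.1588  0.0292  0.0005]
 [ 0.4818 -0.1288  0.029   0.0008]]
[[0.4821, -0.1292, 0.028], [0.4822, -0.1592, 0.028], [0.4827, -0.1886, 0.028]]
red [(474, 270, 6, 10)]
```

View pics/c.png

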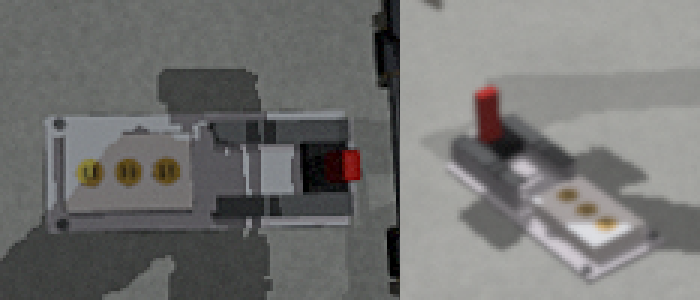

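Ejector back home (tab at crop (350,165)), die lies straight on the ledge, inserts at (90..167,172), centre (0.482,-0.159). Going above the die.

```bash
python3 -m handwheel '[0.1,0,4,0.5,0,0,4,0,0,0,4,0,0,0,3,0,0,0,0.5,0,0,0,0,0]' && python3 - <<'E'
from h import *
go(.482,-.159,.011,1)
E
python3 -m handwheel '[0,4,0,0,0,4,0,0,0,3,0,0,0,2,0,0,0,0,0,0]' && python3 - <<'E'
from h import *
go(.482,-.159,.011,1)
E
```

```text
clock: 10.0
eef_pos: [0.474, -0.1537, 0.1831]
eef_rot: [-1.571, 0.013, 0.034]
wrist_force: [0.0, -0.5, -0.2]
gripper_width: 0.093
p [ 0.474  -0.1537  0.1831] yaw 0.77 shift [ 1.3  17.17 -0.53] turn -0.23 F [ 0.  -0.5 -0.2] w 0.093 t 10.0 tilt [-0.03 -1.   -0.  ]
clock: 10.5
eef_pos: [0.4703, -0.1647, 0.0471]
eef_rot: [-1.579, 0.02, 0.025]
wrist_force: [-0.4, 0.5, 0.2]
gripper_width: 0.0931
p [ 0.4703 -0.1647  0.0471] yaw 0.14 shift [1.27 3.58 0.6 ] turn -0.86 F [-0.4  0.5  0.2] w 0.0931 t 10.5 tilt [-0.029 -1.    -0.008]
```

```bash
python3 -m handwheel '[0.7,0,0.3,-0.9,0.5,0,0.3,0,0,0,0,0]' && python3 - <<'E'
from h import *
go(.482,-.159,.011,1)
E
```

```text
clock: 10.8
eef_pos: [0.4842, -0.1621, 0.0479]
eef_rot: [-1.582, 0.009, 0.033]
wrist_force: [0.8, 0.2, 0.2]
gripper_width: 0.093
p [ 0.4842 -0.1621  0.0479] yaw 0.85 shift [-0.11  3.69  0.35] turn -0.15 F [0.8 0.2 0.2] w 0.093 t 10.8 tilt [-0.027 -1.    -0.011]
```

```bash
python3 -m handwheel '[-0.1,1.2,0.2,0,0,1.2,0.1,0,0,0.8,0,0,0,0.3,0,0,0,0,0,0]' && python3 - <<'E'
from h import *
go(.482,-.159,.012,1)
E
```

```text
clock: 11.3
eef_pos: [0.4835, -0.1591, 0.0117]
eef_rot: [-1.583, 0.005, 0.031]
wrist_force: [0.4, -0.5, 0.3]
gripper_width: 0.0928
p [ 0.4835 -0.1591  0.0117] yaw 0.94 shift [-0.15 -0.03  0.01] turn -0.06 F [ 0.4 -0.5  0.3] w 0.0928 t 11.3 tilt [-0.023 -1.    -0.012]
```

```bash
python3 -m handwheel '[-0.15,0,0,0,0,0,0,0,0,0,0,0,0,0,0,0,0,0,0,0,0,0,0,0,0,0,0,0,0,0,0,0,0,0,0,0,0,0,0,0]' 1 && python3 - <<'E'
from h import *
go(.482,-.159,.012,1)
E
```

```text
clock: 12.3
eef_pos: [0.4818, -0.1595, 0.0121]
eef_rot: [-1.583, 0.005, 0.03]
wrist_force: [-0.6, -0.1, -0.7]
gripper_width: 0.0599
p [ 0.4818 -0.1595  0.0121] yaw 0.9 shift [0.02 0.01 0.05] turn -0.1 F [-0.6 -0.1 -0.7] w 0.0599 t 12.3 tilt [-0.022 -1.    -0.012]
```

```bash
python3 -m handwheel '[0,-1,0,0,0,-2,0,0,0,-2,0,0,0,-2,0,0,0,-2,0,0,0,-1,0,0,0,0,0,0]' && python3 - <<'E'
from h import *
go(.5598,.1304,.13,-22.3)
E
```

```text
clock: 13.0
eef_pos: [0.4807, -0.1563, 0.1155]
eef_rot: [-1.579, 0.011, 0.037]
wrist_force: [1.4, 0.5, -3.8]
gripper_width: 0.0597
p [ 0.4807 -0.1563  0.1155] yaw 0.93 shift [ 8.33 -1.95 28.52] turn 23.23 F [ 1.4  0.5 -3.8] w 0.0597 t 13.0 tilt [-0.031 -0.999 -0.008]
```

```bash
python3 -m handwheel '[0.4,-0.1,1.3,0,0.6,-0.1,2,0,0.6,-0.1,2,0,0.6,-0.1,2,0,0.6,-0.1,2,0,0.6,-0.1,2,0,0.6,-0.1,2,0,0.6,-0.1,2,0,0.6,-0.1,2,0,0.6,-0.1,2,0,0.6,0,2,0,0.6,0,2,0,0.5,0,2,0,0.4,0,1.3,0,0.2,0,0.7,0,0,0,0,0]' && python3 -m handwheel '[0,0,0,3,0,0,0,5,0,0,0,5,0,0,0,5,0,0,0,3,0,0,0,2,0,0,0,0]'&& python3 - <<'E'
from h import *
go(.5598,.1304,.13,-22.3)
E
```

```text
clock: 14.6
eef_pos: [0.5448, 0.1492, 0.101]
eef_rot: [-1.572, 0.035, 0.078]
wrist_force: [-0.2, -0.2, -4.6]
gripper_width: 0.0597
clock: 15.3
eef_pos: [0.5423, 0.1397, 0.0999]
eef_rot: [-1.571, 0.375, -0.258]
wrist_force: [-0.2, 0.3, -3.2]
gripper_width: 0.0599
p [0.5423 0.1397 0.0999] yaw -23.12 shift [ 1.77 -3.13 -0.29] turn -0.82 F [-0.2  0.3 -3.2] w 0.0599 t 15.3 tilt [-0.068 -0.997 -0.039]
```

```bash
cat > st.py <<'E'
from h import *
go(.5598,.1304,.13,-22.3)
E
python3 -m handwheel '[0,0,0,0,0,0,0,0,0,0,0,0,0,0,0,0]'; python3 st.py; python3 -m handwheel '[1.75,-1.5,-0.3,0,0,-1.5,0,0,0,0,0,0]'; python3 st.py;  python3 -m handwheel '[1.5,0,0,0,-1.5,0,0,0,1.5,0,0,0,-1.5,0,0,0,0,0,0,0]'; python3 st.py
```

```text
clock: 15.7
eef_pos: [0.5421, 0.1384, 0.1]
eef_rot: [-1.572, 0.375, -0.257]
wrist_force: [-0.1, 0.6, -3.7]
gripper_width: 0.0601
p [0.5421 0.1384 0.1   ] yaw -23.12 shift [ 1.74 -3.12 -0.17] turn -0.82 F [-0.1  0.6 -3.7] w 0.0601 t 15.7 tilt [-0.068 -0.997 -0.039]
clock: 16.0
eef_pos: [0.559, 0.1295, 0.1288]
eef_rot: [-1.572, 0.376, -0.254]
wrist_force: [0.5, 0.1, -5.5]
gripper_width: 0.0597
p [0.559  0.1295 0.1288] yaw -23.03 shift [ 0.03 -0.12  0.11] turn -0.73 F [ 0.5  0.1 -5.5] w 0.0597 t 16.0 tilt [-0.07  -0.997 -0.04 ]
clock: 16.5
eef_pos: [0.5564, 0.1303, 0.1256]
eef_rot: [-1.573, 0.378, -0.249]
wrist_force: [-0.8, 0.1, -3.5]
gripper_width: 0.0598
p [0.5564 0.1303 0.1256] yaw -22.94 shift [ 0.28 -0.47  0.13] turn -0.64 F [-0.8  0.1 -3.5] w 0.0598 t 16.5 tilt [-0.075 -0.996 -0.041]
```

```bash
python3 -m handwheel '[0.78,0,-1.84,0,0.78,0,-1.84,0,0.78,0,-1.84,0,0.78,0,-1.84,0,0.78,0,-1.84,0,0.78,0,-1.84,0,0,0,0,0]'; python3 st.py
```

```text
clock: 17.2
eef_pos: [0.5571, 0.0073, 0.1227]
eef_rot: [-1.575, 0.373, -0.244]
wrist_force: [1.3, 0.2, -2.9]
gripper_width: 0.0601
p [0.5571 0.0073 0.1227] yaw -22.58 shift [-4.51 -0.89 11.44] turn -0.28 F [ 1.3  0.2 -2.9] w 0.0601 t 17.2 tilt [-0.074 -0.996 -0.043]
```

```bash
python3 -m handwheel '[1.84,0,0.78,0,1.84,0,0.78,0,1.84,0,0.78,0,1.84,0,0.78,0,0,0,0,0]'>/dev/null; python3 st.py;python3 -m handwheel '[0,-2,0,0,0,-2,0,0,0,-2,0,0,0,-2,0,0,0,0,0,0]'>/dev/null; python3 st.py; python3 -m handwheel '[0,2,0,0,0,2,0,0,0,2,0,0,0,2,0,0,0,0,0,0]'>/dev/null; python3 st.py; python3 -c "
from h import *
print(tool()[2]['qpos'])"
```

```text
p [0.6381 0.0127 0.1125] yaw -22.44 shift [-11.84  -1.13   7.85] turn -0.14 F [ 0.7  0.3 -4.2] w 0.0598 t 17.7 tilt [-0.079 -0.996 -0.04 ]
p [0.6406 0.0187 0.1897] yaw -22.17 shift [-11.09   6.71   7.59] turn 0.13 F [ 0.6  0.1 -4.5] w 0.0598 t 18.2 tilt [-0.092 -0.995 -0.041]
p [0.6265 0.0224 0.1028] yaw -22.0 shift [-10.45  -1.98   7.44] turn 0.3 F [-0.4  0.1 -4.1] w 0.0599 t 18.7 tilt [-0.101 -0.994 -0.041]
[-0.30850905  0.78921954  0.43999823  1.52394227 -0.35777303  1.02257124
 -0.14319529]
```

Zero rows don't drift, but each moving row under the die's load sags the tool tilt a little. Pressing up-force on the block should creep it back. I'll use fewer, larger rows to get over the block, then use gentle contact to level.

```bash
python3 -m handwheel '[-3.5,-0.2,2.5,0,-3.5,-0.2,2.5,0,-3.5,-0.2,2.4,0,0,0,0,-0.3,0,0,0,0]'>/dev/null; python3 st.py; python3 - <<'E'
from h import *
S=imaging.grab_frame("scene");T=imaging.grab_frame("top")
cv2.imwrite("pics/d.png",np.hstack([T["pixels"][180:280,220:320].repeat(4,0).repeat(4,1),S["pixels"][190:290,300:400].repeat(4,0).repeat(4,1)]))
E
```

```text
p [0.5538 0.1335 0.1154] yaw -21.75 shift [ 0.52 -1.52 -0.13] turn 0.55 F [ 0.4 -0.7 -3.9] w 0.0597 t 19.2 tilt [-0.103 -0.994 -0.043]
```

View pics/d.png

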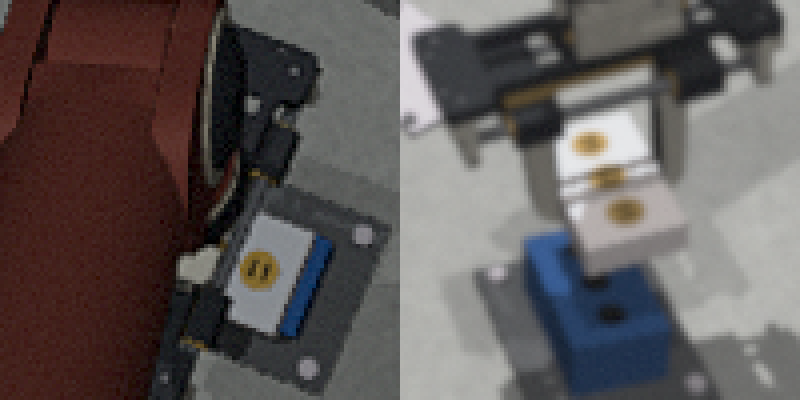

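Top: die held over the block, roughly aligned (insert at (260,268)). Scene: die above the block, visibly tilted. I'll add a die-in-hand pose estimate.

```bash
cat >> h.py <<'E'
def die(goal=(.5598,.1304,.05),yaw=-22.3):
    G=Ro.from_rotvec([-1.583,.005,.030]).as_matrix();pg=np.array([.4818,-.1595,.0121])
    Rd=Ro.from_euler("z",1.0,degrees=True).as_matrix();pd=np.array([.482,-.159,.006])
    p,R,s=tool();D=R@G.T@Rd;c=p+R@G.T@(pd-pg)
    cn=c+np.array([[a,b,0] for a in(-.03,.03) for b in(-.05,.05)])@D.T
    print("die",c.round(4),"yaw",np.degrees(np.arctan2(D[1,0],D[0,0])).round(2),"corner z mm",(cn[:,2]*1e3).round(1),"F",np.round(s["wrist_force"],1),"w",round(s["gripper_width"],4),"t",round(s["clock"],1))
    print("shift",(R.T@(np.array(goal)-c)*100).round(2),"turn",(np.degrees(np.arctan2(D[1,0],D[0,0]))-yaw).round(2),"tilt",R[2].round(3))
E
python3 -c "
from h import *
die()"
```

```text
die [0.5536 0.1344 0.1089] yaw -21.66 corner z mm [112.8 109.9 107.9 104.9] F [ 0.3 -0.5 -4.2] w 0.0594 t 19.3
shift [1.33 5.78 0.1 ] turn 0.64 tilt [-0.105 -0.994 -0.042]
```

```bash
python3 -m handwheel '[0.8,2.4,0.1,0.6,0.5,2.3,0,0,0,0,0,0]'>/dev/null;  python3 -c "
from h import *
die()"
```

```text
die [0.5642 0.1268 0.0612] yaw -22.56 corner z mm [64.9 62.  60.4 57.4] F [-0.3 -0.6 -3.6] w 0.0602 t 19.6
shift [-0.43  1.16  0.21] turn -0.26 tilt [-0.099 -0.994 -0.042]
```

```bash
python3 -m handwheel '[-0.4,0.4,0.2,-0.2,0,0.3,0,0,0,0,0,0]'>/dev/null;  python3 -c "
from h import *
die()"; python3 -m handwheel '[0,0.4,0,0]';python3 -m handwheel '[0,0.4,0,0]';python3 -c "
from h import *
die()"
```

```text
die [0.5622 0.1282 0.0559] yaw -22.54 corner z mm [59.6 56.7 55.1 52.2] F [ 0.3 -0.3 -3.3] w 0.0599 t 19.9
shift [-0.25  0.61  0.13] turn -0.24 tilt [-0.096 -0.995 -0.041]
clock: 20.0
eef_pos: [0.5628, 0.1279, 0.0591]
eef_rot: [-1.568, 0.389, -0.23]
wrist_force: [0.1, 1.8, -2.0]
gripper_width: 0.0598
clock: 20.1
eef_pos: [0.5627, 0.1277, 0.0577]
eef_rot: [-1.567, 0.388, -0.23]
wrist_force: [-7.1, 0.1, 24.4]
gripper_width: 0.0598
die [0.5626 0.1281 0.0516] yaw -22.51 corner z mm [55.1 52.4 50.8 48.1] F [-7.1  0.1 24.4] w 0.0598 t 20.1
shift [-0.33  0.19  0.12] turn -0.21 tilt [-0.094 -0.995 -0.039]
```

```bash
python3 -m handwheel '[-0.2,0.15,0.05,0]' >/dev/null;python3 -c "
from h import *
die()"; python3 -m handwheel '[-0.2,0.2,0.05,0,-0.2,0.2,0.05,0]'>/dev/null;python3 -c "
from h import *
die()"
```

```text
die [0.5624 0.1285 0.0521] yaw -22.55 corner z mm [55.4 52.8 51.3 48.8] F [ 0.6 -1.2 -1.8] w 0.0597 t 20.2
shift [-0.29  0.23  0.08] turn -0.25 tilt [-0.09  -0.995 -0.037]
die [0.5621 0.1289 0.0515] yaw -22.61 corner z mm [54.5 52.1 50.9 48.5] F [-0.2 -3.4  6.7] w 0.0596 t 20.4
shift [-0.26  0.17  0.05] turn -0.31 tilt [-0.082 -0.996 -0.036]
```

```bash
python3 -m handwheel '[-0.2,0.3,0.05,0,-0.2,0.3,0.05,0,-0.2,0.3,0.05,0,-0.2,0.3,0,0]';python3 -c "
from h import *
die()"
```

```text
clock: 20.8
eef_pos: [0.562, 0.1286, 0.0571]
eef_rot: [-1.565, 0.366, -0.257]
wrist_force: [-1.6, -1.1, 12.1]
gripper_width: 0.0596
die [0.5621 0.129  0.051 ] yaw -22.65 corner z mm [53.1 51.3 50.6 48.8] F [-1.6 -1.1 12.1] w 0.0596 t 20.8
shift [-0.26  0.12  0.05] turn -0.35 tilt [-0.064 -0.998 -0.03 ]
```

```bash
python3 -m handwheel '[-0.4,0.3,0.05,0,-0.4,0.3,0.05,0,-0.4,0.3,0.05,0,-0.4,0.3,0.05,-0.3]';python3 -c "
from h import *
die()"
```

```text
clock: 21.2
eef_pos: [0.5618, 0.1288, 0.0563]
eef_rot: [-1.565, 0.337, -0.284]
wrist_force: [0.2, -3.2, 9.7]
gripper_width: 0.06
die [0.5621 0.1291 0.0502] yaw -22.54 corner z mm [50.9 49.8 50.5 49.4] F [ 0.2 -3.2  9.7] w 0.06 t 21.2
shift [-0.26  0.02  0.03] turn -0.24 tilt [-0.029 -0.999 -0.023]
```

```bash
python3 - <<'E'
from h import *
S=imaging.grab_frame("scene");T=imaging.grab_frame("top")
k=dict(dsize=(400,400),interpolation=cv2.INTER_CUBIC)
cv2.imwrite("pics/e.png",np.hstack([cv2.resize(T["pixels"][205:275,245:315],**k),cv2.resize(S["pixels"][225:295,315:385],**k)]))
r={}
for n,f,roi in(("T",T,(245,205,70,70)),("S",S,(315,225,70,70))):
    for c in blobs(f["pixels"],(15,80,50),(35,255,255),roi,3):
        m=cv2.moments(c);q=np.array([m["m10"]/m["m00"],m["m01"]/m["m00"]]);print(n,q.round(1),cv2.contourArea(c),plane(f,q,.072).round(4))
u=np.array([-.3795,.925]) 
u=np.array([np.sin(np.radians(22.3)),np.cos(np.radians(22.3))])
for k in(-.03,0,.03):
    X=[*(np.array([.5598,.1304])+k*u),.072];print("exp",np.round(X,4),project(T,X).round(1),project(S,X).round(1))
E
```

```text
T [289.3 246.3] 53.5 [[0.552  0.1017 0.072 ]]
S [351.3 261.8] 23.0 [[0.5741 0.157  0.072 ]]
S [347.1 253.5] 16.5 [[0.5632 0.1296 0.072 ]]
S [343.3 244.9] 20.0 [[0.5504 0.1009 0.072 ]]
S [330.7 232.5] 30.5 [[0.5443 0.0463 0.072 ]]
S [351.2 226.9] 5.0 [[0.4909 0.0618 0.072 ]]
exp [0.5484 0.1026 0.072 ] [[288.9 247.9]] [[344.4 244.9]]
exp [0.5598 0.1304 0.072 ] [[276.7 242.9]] [[348.4 253. ]]
exp [0.5712 0.1582 0.072 ] [[264.6 238.1]] [[352.6 261.5]]
```

View pics/e.png

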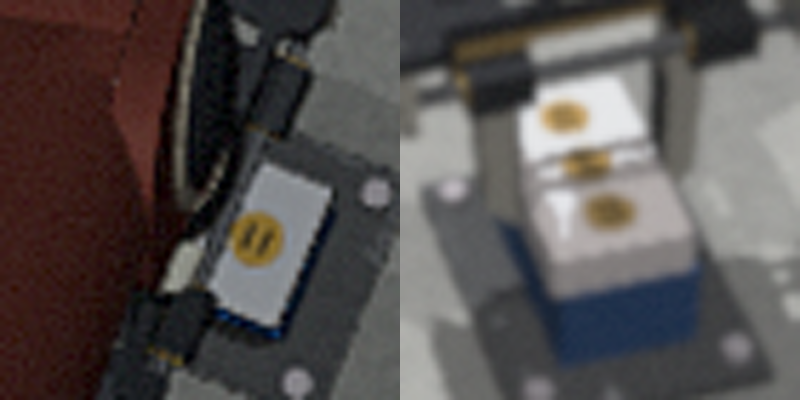

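Both views and kinematics agree: the die lies flat but ~3 mm too far along tool +x (blue strip visible on the left of the scene crop at (515,230)). Lift a few mm, shift, set down.

```bash
python3 -m handwheel '[-0.1,-0.5,0,-0.3,-0.2,0,0,0,0,0,0,0]'>/dev/null;python3 -c "
from h import *
die()"
```

```text
die [0.5575 0.1317 0.0545] yaw -22.19 corner z mm [55.4 54.3 54.8 53.7] F [ 0.3  0.2 -4.3] w 0.0598 t 21.6
shift [ 0.28  0.45 -0.02] turn 0.11 tilt [-0.033 -0.999 -0.023]
```

```bash
python3 -m handwheel '[0.22,0.1,0,0.1,0,0,0,0]'>/dev/null;python3 -c "
from h import *
die()"
```

```text
die [0.5579 0.1319 0.0519] yaw -22.22 corner z mm [52.9 51.7 52.1 50.9] F [-0.2  0.2 -5.1] w 0.0595 t 21.8
shift [ 0.24  0.18 -0.07] turn 0.08 tilt [-0.036 -0.999 -0.024]
```

```bash
python3 -m handwheel '[0.35,-0.1,-0.05,0,0,0,0,0]'>/dev/null;python3 -c "
from h import *
die()"
```

```text
die [0.5606 0.1303 0.0519] yaw -22.18 corner z mm [53.  51.7 52.1 50.8] F [ 1.1 -0.3 -3.7] w 0.0597 t 22.0
shift [-0.08  0.19 -0.01] turn 0.12 tilt [-0.038 -0.999 -0.025]
```

```bash
python3 -m handwheel '[-0.07,0.1,0,0.1,0,0.1,0,0]'>/dev/null;python3 -c "
from h import *
die()"; python3 -m handwheel '[0,0.2,0,0]' >/dev/null;python3 -c "
from h import *
die()"
```

```text
die [0.56   0.1304 0.0504] yaw -22.31 corner z mm [51.6 50.3 50.6 49.3] F [-2.7 -0.   7.6] w 0.0597 t 22.2
shift [-0.02  0.04 -0.01] turn -0.01 tilt [-0.038 -0.999 -0.025]
die [0.56   0.1305 0.0504] yaw -22.32 corner z mm [51.4 50.3 50.5 49.3] F [-6.4 -0.1 15.7] w 0.0599 t 22.3
shift [-0.02  0.04 -0.01] turn -0.02 tilt [-0.039 -0.999 -0.024]
```

```bash
python3 -m handwheel '[-0.1,0.25,0,0,-0.1,0.25,0,0,-0.1,0.25,0,0,0,0,0,0]' >/dev/null;python3 - <<'E'
from h import *
die()
S=imaging.grab_frame("scene");T=imaging.grab_frame("top")
k=dict(dsize=(400,400),interpolation=cv2.INTER_CUBIC)
cv2.imwrite("pics/f.png",np.hstack([cv2.resize(T["pixels"][205:275,245:315],**k),cv2.resize(S["pixels"][225:295,315:385],**k)]))
for n,f,roi in(("T",T,(245,205,70,70)),("S",S,(335,240,30,40))):
    for c in blobs(f["pixels"],(15,80,50),(35,255,255),roi,3):
        m=cv2.moments(c);q=np.array([m["m10"]/m["m00"],m["m01"]/m["m00"]]);print(n,q.round(1),plane(f,q,.072).round(4))
E
```

```text
die [0.5604 0.1304 0.0511] yaw -22.37 corner z mm [51.6 51.1 51.1 50.6] F [-0.3  0.  -4.2] w 0.0597 t 22.7
shift [-0.05  0.11 -0.02] turn -0.07 tilt [-0.031 -0.999 -0.018]
T [288.9 247. ] [[0.5504 0.1026 0.072 ]]
S [352.4 261.1] [[0.5707 0.1572 0.072 ]]
S [348.1 253. ] [[0.5602 0.1297 0.072 ]]
S [344.2 244.7] [[0.5482 0.1017 0.072 ]]
```

View pics/f.png

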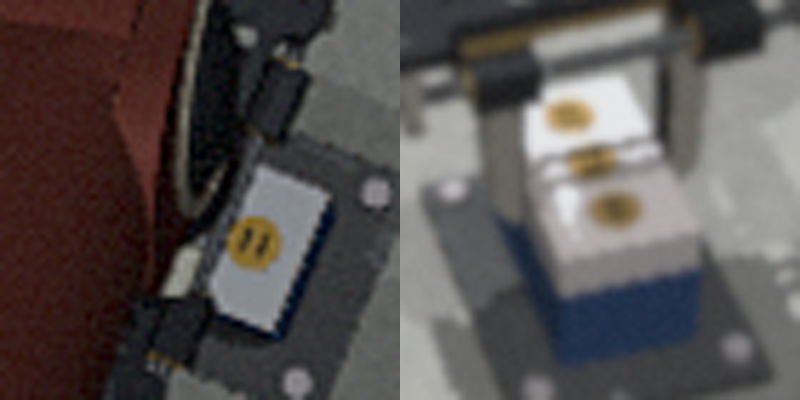

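Scene: die's front right corner in line with the block's (698,268). The camera and kinematics offsets are both about 1 mm. Set down and release.

```bash
python3 -m handwheel '[-0.07,0.12,0.04,0,0,0.1,0,0]' ; python3 -c "
from h import *
die()"
```

```text
clock: 23.0
eef_pos: [0.5601, 0.1302, 0.0563]
eef_rot: [-1.56, 0.334, -0.282]
wrist_force: [-3.5, 1.0, 8.1]
gripper_width: 0.0598
die [0.5604 0.1305 0.0502] yaw -22.38 corner z mm [50.7 50.2 50.3 49.7] F [-3.5  1.   8.1] w 0.0598 t 23.0
shift [-0.05  0.02 -0.03] turn -0.08 tilt [-0.03  -0.999 -0.018]
```

```bash
python3 -m handwheel '[0,0,0,0,0,0,0,0,0,0,0,0,0,0,0,0,0,0,0,0,0,0,0,0,0,0,0,0,0,0,0,0]' 0 && python3 -m handwheel '[0,-1.5,0,0,0,-3,0,0,0,-4,0,0,0,-4,0,0,-4,-3,0,0]' && python3 -m handwheel '[0,0,4.5,0,0,0,4.5,0,0,0,4.5,0,0,0,4.5,0,0,0,4.5,0,0,0,4.5,0,0,0,4.5,0,0,0,0,0]' && python3 - <<'E'
from h import *
S=imaging.grab_frame("scene");T=imaging.grab_frame("top")
k=dict(dsize=(400,400),interpolation=cv2.INTER_CUBIC)
cv2.imwrite("pics/g.png",np.hstack([cv2.resize(T["pixels"][205:275,245:315],**k),cv2.resize(S["pixels"][225:295,315:385],**k)]))
for n,f,roi in(("T",T,(245,205,70,70)),("S",S,(335,240,30,40))):
    g=[]
    for c in blobs(f["pixels"],(15,80,50),(35,255,255),roi,3):
        m=cv2.moments(c);q=np.array([m["m10"]/m["m00"],m["m01"]/m["m00"]]);g.append(plane(f,q,.072)[0]);print(n,q.round(1),g[-1].round(4))
    if len(g)==3: print("mean",np.mean(g,0).round(4),np.degrees(np.arctan2(g[0][0]-g[2][0],g[0][1]-g[2][1])).round(2))
print("same-view block ref",plane(T,[[266,238.9],[277.9,243.7],[289.6,248.6]],.05).round(4).tolist(),plane(S,[[352.7,268.1],[348.3,260],[344.5,251.8]],.05).round(4).tolist())
E
```

```text
clock: 23.8
eef_pos: [0.5615, 0.1306, 0.0563]
eef_rot: [-1.56, 0.332, -0.284]
wrist_force: [-0.9, -0.5, -0.6]
gripper_width: 0.0933
clock: 24.3
eef_pos: [0.5302, 0.1433, 0.212]
eef_rot: [-1.566, 0.343, -0.283]
wrist_force: [0.1, 1.6, 1.3]
gripper_width: 0.093
clock: 25.1
eef_pos: [0.6509, 0.4424, 0.2085]
eef_rot: [-1.56, 0.348, -0.284]
wrist_force: [-0.4, -0.0, -1.8]
gripper_width: 0.0928
T [288.9 247.1] [0.5501 0.1026 0.072 ]
T [276.8 242.1] [0.5618 0.1302 0.072 ]
T [264.8 237.1] [0.5734 0.1576 0.072 ]
mean [0.5617 0.1301 0.072 ] -157.04
S [352.4 261.9] [0.5723 0.159  0.072 ]
S [348.2 253.2] [0.5604 0.1305 0.072 ]
S [344.3 245.1] [0.5489 0.1028 0.072 ]
mean [0.5606 0.1308 0.072 ] 22.62
same-view block ref [[0.5715, 0.1578, 0.05], [0.5601, 0.13, 0.05], [0.5486, 0.1028, 0.05]] [[0.5699, 0.1583, 0.05], [0.5598, 0.131, 0.05], [0.5479, 0.1033, 0.05]]
```

View pics/g.png

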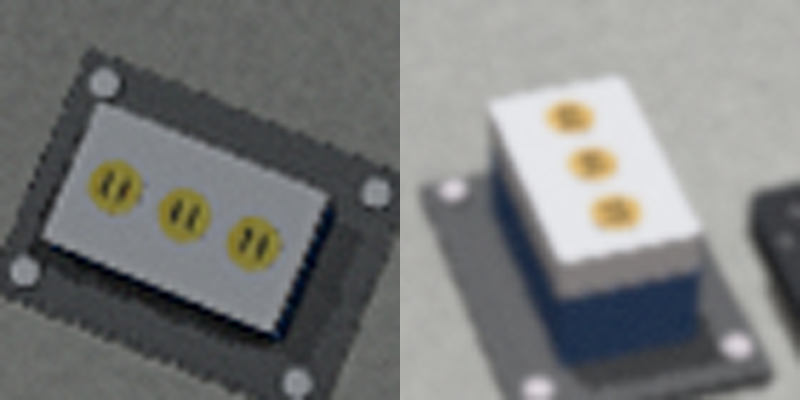

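Die flat on the block, edges in line to about 1.5 mm and 0.5° (both views), nothing touching it. Last check on the bystanders and the tab, then hand in.

```bash
python3 - <<'E'
from h import *
T=imaging.grab_frame("top")["pixels"];O=cv2.imread("pics/top0.png")
g=lambda i:cv2.cvtColor(i,cv2.COLOR_BGR2GRAY).astype(np.float32)
for n,(x,y,w,h) in dict(bowl=(295,110,85,80),jar=(490,180,60,50),brush=(112,245,40,105),tab=(462,260,30,30)).items():
    print(n,cv2.phaseCorrelate(g(O)[y:y+h,x:x+w],g(T)[y:y+h,x:x+w],cv2.createHanningWindow((w,h),cv2.CV_32F)),np.abs(g(O)-g(T))[y:y+h,x:x+w].mean())
s=telemetry.observe();print(s["clock"],np.abs(s["joint_vel"]).max(),s["wrist_force"])
print(robot.close_job())
E
```

```text
bowl ((-0.01849509888833012, -0.03810380938577396), 0.9884184016121759) 5.6188235
jar ((-0.1274237248156389, -0.036518345334304314), 1.0366546878814697) 5.4663334
brush ((-0.011653925227435025, -0.04006311775789584), 0.8212375298694328) 27.420238
tab ((-0.06208036581332799, 0.03269080558219528), 1.0026089424557156) 5.34
25.25 0.03868522417221696 [0.94136421 0.17931653 0.07643185]
the job is handed in; nothing more can be done
None
```

The die plate is on the blue block, flat and released, and the job is handed in at about 25 s of the 54 s allowed.

- **Ejector:** I gripped the red tab and pushed it to its forward stop (about 91 mm of travel). I brought it back to its rest stop before letting go, and the last picture shows the tab back at its start position.
- **Placing:** The tool tilted under load. I levelled the plate by pressing it lightly on the block (up to about 24 N at the wrist). I then lifted it a few millimetres, corrected a 3 mm offset, set it down again and released it.
- **Last checks on the plate:** It looks flat and square in both cameras. The inserts sit about 1.5 mm off the block's centre along world x, and the angle differs by 0.4–0.8°. I left that offset because it is about as small as the camera calibration can resolve. The arm's own estimate put it nearer 0.5 mm.
- **Bystanders:** The bowl, jar and brush show image shifts under 0.15 pixel, so none of them moved. The brush area changed more in brightness than the others; I took it to be the arm's shadow but did not look at a picture of it.
- **At hand-in:** The gripper was open and well clear, with about 1 N on the wrist.

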